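Jack a sagging drawer unit flush with its neighbour and hold it

TASK

The right-hand drawer unit sags at the front. First lay the straightedge on its working edge flat on top of the left-hand unit, along its front edge and sticking well out over the right-hand unit, and let go of it; then set the jack on the worktop with its saddle right under the lift pad marked by the triangle, and pump the jack's handle until the right-hand unit's front top edge comes up flush with the left-hand one. Finish holding the handle down so that the unit stays flush while its feet are wound out; leave the jars, the lemon and the timer where they are.

Things in the scene. Friction and masses are not known exactly. Their poses are not given: they have to be found in the camera images.
- left_unit: Left of two low white drawer units with wooden tops standing side by side on the worktop; finished, level and fixed: the reference. 200 mm wide (y), 220 mm deep (x); flat top 150 mm above this origin. Origin: below the middle of its front, at foot level; x points to the back, y to the left, z up. Three jars stand on its top about 135 mm behind the front; the first 105 mm of the top are clear.
- left_edge (a point): Point on the left unit's top front edge, 10 mm left of its right-hand end (3 mm gap to the right unit): the height to reach.
- right_unit: Rear feet and rear axle of the right-hand unit, fixed to the worktop. Same make, 220 mm wide (y) and 220 mm deep (x), 3 mm right of the left unit, fronts in line. Origin: on the worktop below the middle of its front face; x to the back, y to the left. The left unit's origin lies at y = +213 mm in this frame.
- right_box: The right unit's box (3 kg), which turns about a level axle on its rear feet, 200 mm behind the front face. Origin: middle of the front face's lower edge, 48 mm above the worktop when level; top 102 mm above it. At first it rests on its wound-in front feet and sags about 10 mm (0.052 rad) at the front. It takes about 20 N at the lift pad to raise it. Nothing sticks out of its front.
- lift_pad (a point): Centre of the underside of the lift pad: a steel plate 34 mm (x) by 40 mm (y) under the right unit's bottom rail, 22 mm behind the front face and 30 mm left of the unit's middle, marked by a small dark steel triangle on the rail pointing down at it. About 35 mm above the worktop while the unit sags; the rail's lower edge beside it is then about 38 mm above the worktop.
- right_edge (a point): Point on the right unit's top front edge, 10 mm right of its left-hand end. Flush means level with left_edge.
- straightedge: Aluminium box-section level used as straightedge, standing on its working edge: 260 mm long (y), 20 mm thick (x), 40 mm high, about 0.2 kg. Origin: centre of its underside.
- jack: Small ratchet lifting jack, about 0.8 kg. Origin: on the underside of its foot plate; x points ahead to toe and saddle, the pump handle is at -x. Foot plate 64 mm wide, 5 mm thick, x = -115 to +55 mm. Housing to grip from above: 38 mm wide (y), x = -58 to -14 mm, 5 to 82 mm high. The toe reaches to x = 66 mm, 24 mm wide.
- jack_lift: The jack's rising column with toe and saddle, moves straight up; same origin and axes as the jack when down. The ratchet holds it in 5 mm notches when the handle comes up, so from between two notches it sinks back unless the handle is held down; there is no release, so do not pump too far.
- saddle (a point): Centre of the top of the saddle, a rubber disc 24 mm across at x = 52 mm of the jack, 22 mm above the jack's underside when down.
- saddle_lift (a joint): Height of the saddle above its lowest position, 0 to 0.030 m.
- pump_handle: The jack's handle: round bar, 105 mm from its pivot to a cross grip, a level cylinder 18 mm thick, 64 mm long along the jack's y. Origin: the pivot, at x = -66, z = 68 mm of the jack. At rest it points back (-x) and 0.5 rad upward (grip centre 118 mm above the worktop), at the bottom of its stroke 0.05 rad below level. It springs back up by itself; push it down from above or pinch the grip.
- handle_stroke (a joint): Angle by which the handle is pressed down, 0 (up) to 0.55 rad. After some 0.08 rad of slack it lifts the saddle 27 mm per rad (the front edge about 10 per cent more); a full stroke gains two notches (10 mm). About 3 N at the grip without load, 8 N with the unit on the saddle.
- spice_jar_a: Bystander: spice jar with a green cap, 46 mm across, 106 mm high, on the back of the left unit's top. Origin under its middle.
- spice_jar_b: Bystander: second spice jar with a green cap, same size, beside it. Origin under its middle.
- salt: Bystander: glass salt shaker with a metal top, 44 mm across, 90 mm high, beside the jars. Origin under its middle.
- lemon: Bystander: lemon, 78 x 55 x 56 mm, on the worktop at the left. Origin under its middle.
- timer: Bystander: round white kitchen timer, 58 mm across, 60 mm high, at the front right near the sink. Origin under its middle.

How it is judged:
By the outcome, as a careful person would: the job done as asked, in the order asked, and still so for the second after the job is handed in, while the arm keeps its last pose, push and grip.
It also fails if it takes over 70 s, if anything falls off the work surface, if the arm or the gripper's body presses on something with over 40 N, if the wrist force passes 120 N, or if a joint passes its speed limit or range.

ROBOT

A 6-joint arm with a two-finger parallel gripper is mounted at the origin on a cart in front of the work surface, level with it; the furniture and walls round the work are solid. World frame = base frame: x ahead of the robot, y to its left, z up, the work surface at z = 0. Lengths are in mm, angles in rad, forces in N, time in s.
With the tool pointing down it reaches from about 400 to 925 mm from the base axis. Payload 12.5 kg.
Tool frame: the origin (TCP) lies midway between the tips of the shut fingers; the grasp point (between the pads) lies 19 mm behind it (env.pinch_z is the z of the grasp point in the tool frame, in mm); z points along the fingers, y is the line along which they close (so a half turn about z gives the same grasp; the last joint's range is limited). The gripper opens to 95 mm and grips with 3 to 60 N. Pads are 20 mm wide; open, the fingers measure 119 mm over their backs; the gripper's body (75 mm by 180 mm) begins 59 mm behind the grasp point.
Start: joints at [1.132, 0.491, 1.559, -0, 1.092, -0.106], TCP at [204.165, 590.731, 214.661] pointing down, gripper open.
Joint ranges: [-3.1, 3.1], [-0.84, 2.19], [0.05, 2.79], [-1.13, 4.28], [0.06, 2.93], [-2.69, 2.69]. Speed limits (rad/s): [2.22, 2.22, 2.79, 3.14, 3.14, 3.14].

INTERFACE

Orientations are given as [roll, pitch, yaw] about the fixed x, y, z axes, in that order (R = Rz(yaw) Ry(pitch) Rx(roll)).
In Python, from cell import env, eyes gives the robot as it stands.
- The arm moves only by the shell command python3 -m inch 'ROWS'. ROWS is JSON, a list of rows, each a list of 3 entries, a list of its own where there are three numbers: the shift along the tool's x, y, z in units of 60 mm (1.0 is 60 mm), then the turn about the tool's z in units of 5 degrees (1.0 is 5 degrees), then the closure, from -1 (fully open) to 1 (shut). In form: [[[tx, ty, tz], turn, claw], ...]. A call has exactly 10 rows; each row shifts and turns the commanded pose from where the row before left it, along the tool's axes as they then stand; what a row does not reach is not made up. A row lasts 1/8 s, in which the tool goes at most 62.5 mm and 10.7 degrees, less where a joint would pass 70% of its speed; a pose out of reach is approached as far as the arm can. A call is refused whole if a number of a shift passes 1 or a number of a turn 1, either way. A call with a gripper value outside its range is refused whole. The fingers move at their own pace and stop on an object; the grip force is fixed at half the most. Time passes only in rows, so rows that do not move let the fingers close, or fill a call up. It gives the time, the measured TCP pose, the force, the opening and the grip force at its end, in the units of the state.
- env.state(): the state, without advancing time (a new reading comes with each control period).
- eyes.read_camera(name): name is "side" or "top"; returns a dict with "pixels" (384x512x3 uint8, red, green, blue), "fx", "fy", "cx", "cy" (pixels), "extrinsics" (4x4, takes a point from world to camera coordinates). Camera axes: x right, y down, z forward; pixel columns grow to the right and rows downward; lengths in mm; the calibration is good to about 2 mm. A picture is of the moment at which its call begins. There is no depth.
- env.job_done(): hands the job in; it is judged then, once.
Trained networks look in a picture, given as the dict that the camera call returned (one of the last four; its "shot" number tells which), for a name from the list of things; names that differ only in an ending like _2 or _b are one class to them, and where a whole thing is asked for, a point or a joint stands for the part that bears it (a point fixed in the world has none). Each returns a list of dicts, best first, with "score" (0 to 1); they miss things now and then, are a little off and sometimes report something else, mostly with a low value. They report only what shows in the picture. A call takes as long as a camera call.
- eyes.boxes_of(name, picture): "centre" ([row, column] in pixels, amid what is visible of it).
- eyes.cut_out(name, picture): "mask" (384x512 bool, what is visible of it) and "centre" ([row, column] in pixels, amid what is visible of it).
- eyes.spot_point(name, picture): "centre" ([row, column] in pixels: a listed point, or the origin of a listed thing).
The state is a dict: "t": time; "joints": joint angles; "qvel": joint speeds; "tau": joint torques, N m; "eef_pos": TCP position; "tcp_rot": TCP orientation; "ft_force": force on the tool from outside, world axes, zero at the start; "moment": the same for the moment, N m; "opening": opening from 0.0 (shut) to 1.0 (fully open); "grip_force": force on a finger pad.
Only numpy, scipy, OpenCV 4.12 (cv2) and the standard library are available. Lean on these libraries where they do the work, as an engineer would, in place of code of your own. Each camera call takes 0.05 s, during which the arm holds its last target. There are 200 camera calls.

## Working session

There is one attempt and no reset: what is moved stays moved. The work goes in short steps, Python scripts to look and compute and a shell command to move; the robot and the scene stay as the last step left them, time stands still between calls to the robot, and variables do not carry over. Pictures are saved under pics/ and viewed, at most 10 in all, crops included, and the job is handed in when it is done.

```bash
ls; mkdir -p pics; cat > h.py <<'E'
import numpy as np, cv2
from cell import env, eyes
def ray(p,rc):
    E=np.array(p["extrinsics"]);R=E[:3,:3];t=E[:3,3]
    d=R.T@np.array([(rc[1]-p["cx"])/p["fx"],(rc[0]-p["cy"])/p["fy"],1.]);return -R.T@t,d
def onz(p,rc,z):
    o,d=ray(p,rc);return o+d*(z-o[2])/d[2]
def tri(pr):
    A=np.zeros((3,3));b=np.zeros(3)
    for p,rc in pr:
        o,d=ray(p,rc);d=d/np.linalg.norm(d);M=np.eye(3)-np.outer(d,d);A+=M;b+=M@o
    return np.linalg.solve(A,b)
def proj(p,X):
    E=np.array(p["extrinsics"]);c=E[:3,:3]@np.array(X)+E[:3,3]
    return np.array([p["fy"]*c[1]/c[2]+p["cy"],p["fx"]*c[0]/c[2]+p["cx"]])
def save(p,n): cv2.imwrite("pics/"+n,cv2.cvtColor(p["pixels"],cv2.COLOR_RGB2BGR))
E
cat > a.py <<'E'
from h import *
np.set_printoptions(precision=1,suppress=True)
s=eyes.read_camera("side");t=eyes.read_camera("top")
cv2.imwrite("pics/a.png",cv2.cvtColor(np.hstack([s["pixels"],t["pixels"]])[:, :],cv2.COLOR_RGB2BGR))
im=cv2.imread("pics/a.png");cv2.imwrite("pics/a1.png",cv2.resize(np.vstack([im[:,:512],im[:,512:]]),None,fx=.78,fy=.78))
save(s,"s0.png");save(t,"t0.png")
for p in(s,t):print(ray(p,(192,256)),p["fx"])
for n in ["left_unit","left_edge","right_unit","right_box","lift_pad","right_edge","straightedge","jack","saddle","pump_handle","spice_jar_a","salt","lemon","timer"]:
    r=[eyes.spot_point(n,p) for p in(s,t)]
    o=[[(np.array(x["centre"]).round(1).tolist(),round(x["score"],2)) for x in q[:2]] for q in r]
    print(n,o,tri([(s,r[0][0]["centre"]),(t,r[1][0]["centre"])]) if r[0] and r[1] else "")
print(env.state()["eef_pos"],env.state()["tcp_rot"],env.pinch_z)
E
python3 a.py
```

```text
pics
(array([ 133.5, -718.9,  904.5]), array([ 0.4,  0.6, -0.7])) 422.2910408029484
(array([ 186. , -120.7, 1344.1]), array([ 0.3,  0.1, -0.9])) 419.2583344818335
left_unit [[([179.8, 245.0], 0.81), ([217.8, 279.5], 0.28)], [([165.0, 215.5], 0.7)]] [652.1 188.2   8.1]
left_edge [[([157.9, 255.2], 0.58)], [([157.7, 236.9], 0.79), ([172.6, 266.8], 0.37)]] [643.1 102.4 158.4]
right_unit [[([221.6, 281.6], 0.71)], [([185.2, 271.7], 0.92), ([164.2, 242.9], 0.62)]] [658.3 -15.  -13. ]
right_box [[([208.7, 278.5], 0.91)], [([181.9, 271.4], 0.83), ([119.8, 247.9], 0.38)]] [646.7 -14.6  47.5]
lift_pad [[([200.4, 282.4], 0.98), ([218.1, 282.6], 0.68)], [([174.7, 265.8], 0.78), ([118.1, 248.5], 0.54)]] [670.9  10.   45.2]
right_edge [[([165.3, 258.8], 0.93)], [([162.3, 242.7], 0.77)]] [641.4  82.3 144.9]
straightedge [[], [([217.0, 195.9], 0.82)]] 
jack [[([264.4, 247.4], 0.9)], [([237.1, 278.0], 0.88), ([111.9, 232.9], 0.53)]] [491.7 -96.7 -11.2]
saddle [[([177.1, 244.4], 0.16)], [([221.6, 278.9], 0.55)]] [476.9 -94.8 296.9]
pump_handle [[([255.3, 226.1], 0.83)], [([254.9, 274.2], 0.81)]] [ 420.1 -107.6   83.5]
spice_jar_a [[([123.1, 268.6], 0.8), ([131.1, 278.4], 0.75)], [([105.6, 212.9], 0.92), ([109.4, 229.3], 0.91)]] [787.1 245.5 147.8]
salt [[([140.3, 293.3], 0.71)], [([121.1, 249.5], 0.61)]] [779.3 110.8 159. ]
lemon [[([208.6, 278.6], 0.48)], [([173.7, 266.9], 0.71), ([182.0, 184.7], 0.68)]] [675.1  14.5  12.2]
timer [[([323.2, 233.3], 0.8)], [([289.1, 302.4], 0.74)]] [ 367.1 -227.   -13.3]
[204.2 590.7 214.7] [3.1 0.  2.8] -18.8
```

```bash
python3 - <<'E'
import cv2,numpy as np
s=cv2.imread("pics/s0.png")[100:350,130:380];t=cv2.imread("pics/t0.png")[80:330,140:340]
cv2.imwrite("pics/b.png",np.hstack([cv2.resize(s,(440,440),interpolation=2),cv2.resize(t,(352,440),interpolation=2)]))
E
```

```text
(no output)
```

View pics/b.png

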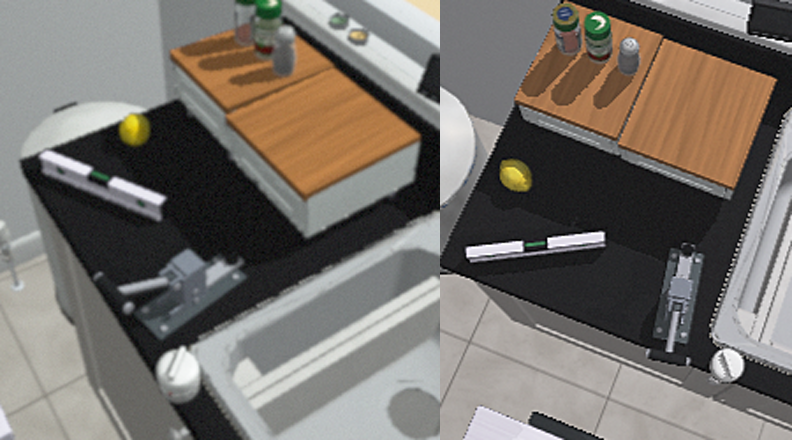

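View pics/a1.png

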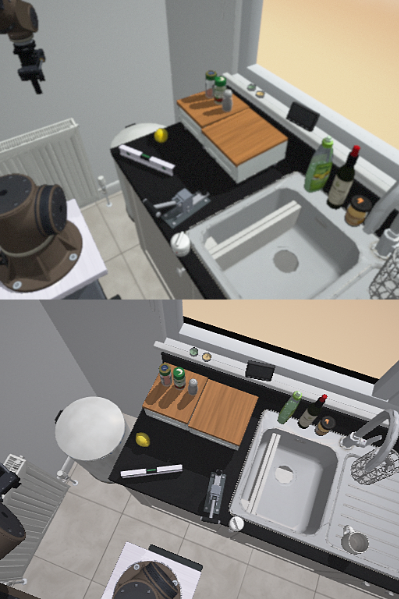

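The jars stand on the left unit, the straightedge lies in front (top crop about (535,245)), and the jack is at the right with its handle towards the robot. Next I fit the known shapes to the masks.

```bash
cat > f.py <<'E'
from h import *
from scipy.optimize import minimize
from scipy.spatial.transform import Rotation as Ro
def box(x0,x1,y0,y1,z0,z1): return np.array([[x,y,z] for x in(x0,x1) for y in(y0,y1) for z in(z0,z1)],float)
c,s_=np.cos(.5),np.sin(.5)
g=np.array([-66-105*c,0,68+105*s_])
SE=[box(-10,10,-130,130,0,40)]
JK=[box(-115,55,-32,32,0,5),box(-58,-14,-19,19,5,82),box(-14,66,-12,12,3,20),
    np.vstack([box(-70,-62,-5,5,64,72),g+box(-4,4,-5,5,-4,4)]),g+box(-8,8,-32,32,-8,8)]
tilt=Ro.from_euler("y",-.052).as_matrix()
RB=[box(0,220,-110,110,0,102)@tilt.T+[0,0,38]]
LU=[box(0,220,113,313,48,150)]
def render(p,parts,x,y,yaw,k=8):
    R=Ro.from_euler("z",yaw).as_matrix();m=np.zeros((384,512),np.uint8)
    for P in parts:
        q=np.array([proj(p,R@v+[x,y,0])[::-1] for v in P])
        h=cv2.convexHull(q.astype(np.float32))[:,0]
        cv2.fillConvexPoly(m,np.round(h*256).astype(np.int32),255,cv2.LINE_AA,8)
    return m/255.
def fit(parts,views,x0):
    def loss(v):
        L=0
        for p,m,ig in views:
            r=render(p,parts,v[0],v[1],v[2]/100);w=~ig
            L+=1-(np.minimum(r,m)*w).sum()/(np.maximum(r,m)*w).sum()
        return L
    best=None
    for d in(-6,0,6):
        r=minimize(loss,np.array([x0[0],x0[1],x0[2]*100+d]),method="Nelder-Mead",options=dict(initial_simplex=np.array([[x0[0],x0[1],x0[2]*100+d]]+[[x0[0]+a,x0[1]+b,x0[2]*100+d+e] for a,b,e in((12,0,0),(0,12,0),(0,0,6))]),xatol=.05,fatol=1e-4))
        if best is None or r.fun<best.fun:best=r
    v=best.x;return [round(v[0],1),round(v[1],1),round(v[2]/100,4)],round(best.fun,3)
def mask(n,p):
    r=eyes.cut_out(n,p);return np.array(r[0]["mask"]) if r else None
def views(names,ign,ps):
    V=[]
    for p in ps:
        m=np.zeros((384,512),bool);ig=m.copy()
        for n in names:
            k=mask(n,p)
            if k is None: print("miss",n);break
            m|=k
        else:
            for n in ign:
                for r in eyes.cut_out(n,p):
                    if r["score"]>.4: ig|=np.array(r["mask"])
            V.append((p,m.astype(float),cv2.dilate(ig.astype(np.uint8),np.ones((5,5)))>0))
    return V
E
python3 - <<'E'
from f import *
s=eyes.read_camera("side");t=eyes.read_camera("top")
J=["spice_jar_a","salt"]
for lab,parts,names,ign,x0 in [("SE",SE,["straightedge"],[],(520,100,-.1)),("JK",JK,["jack"],[],(495,-97,0)),("RB",RB,["right_box"],[],(645,-15,-.05)),("LU",LU,["left_unit"],J,(645,-15,-.05))]:
    V=views(names,ign,(s,t))
    print(lab,[int(v[1].sum()) for v in V],fit(parts,V,x0),[fit(parts,[v],x0) for v in V])
E
```

```text
SE [1042, 710] ([np.float64(442.3), np.float64(176.8), np.float64(0.4845)], np.float64(0.306)) [([np.float64(442.1), np.float64(177.7), np.float64(0.4845)], np.float64(0.115)), ([np.float64(442.2), np.float64(176.7), np.float64(0.4874)], np.float64(0.19))]
JK [2039, 1150] ([np.float64(486.7), np.float64(-94.0), np.float64(0.1653)], np.float64(0.28)) [([np.float64(486.0), np.float64(-93.2), np.float64(0.1688)], np.float64(0.097)), ([np.float64(489.3), np.float64(-96.0), np.float64(0.16)], np.float64(0.175))]
RB [6628, 5127] ([np.float64(649.1), np.float64(-17.2), np.float64(-0.0143)], np.float64(0.109)) [([np.float64(646.7), np.float64(-18.1), np.float64(-0.0107)], np.float64(0.056)), ([np.float64(649.9), np.float64(-17.5), np.float64(-0.0117)], np.float64(0.051))]
LU [2834, 3440] ([np.float64(652.0), np.float64(-14.5), np.float64(-0.0007)], np.float64(0.603)) [([np.float64(651.5), np.float64(15.6), np.float64(-0.026)], np.float64(0.358)), ([np.float64(652.2), np.float64(-18.8), np.float64(-0.0)], np.float64(0.224))]
```

```bash
cat > go.py <<'E'
import sys
from h import *
# go.py x y z yaw : what remains in tool axes (units) and turn units, shifts along tool axes of FINAL yaw and current yaw
x,y,z,yaw=map(float,sys.argv[1:5]);s=env.state()
cur=s["tcp_rot"][2];d=np.array([x,y,z])-s["eef_pos"]
dy=(yaw-cur+np.pi)%(2*np.pi)-np.pi
for a in(cur,yaw):
    print(np.round(np.array([d@[np.cos(a),np.sin(a),0],d@[np.sin(a),-np.cos(a),0],-d[2]])/60,3))
print("turn",round(-np.degrees(dy)/5,2),"d",d.round(1),"rot",np.round(s["tcp_rot"],3),"f",np.round(s["ft_force"],1),"q6",round(s["joints"][5],2),"t",s["t"])
E
python3 -m inch '[[[0,0,0],1,-1],[[0,0,0],1,-1],[[0,0,0],1,-1],[[0,0,0],1,-1],[[0,0,0],1,-1],[[0,0,0],1,-1],[[0,0,0],1,-1],[[0,0,0],1,-1],[[0,0,0],0.54,-1],[[0,0,0],0,-1]]'; python3 go.py 442 177 120 2.055
```

```text
t: 3.45
eef_pos: [204.1, 590.7, 214.7]
tcp_rot: [3.142, -0.0, 2.064]
ft_force: [0.4, -0.2, 0.3]
opening: 1.003
grip_force: 0.0
[-7.95   0.228  1.578]
[-7.948  0.299  1.578]
turn 0.1 d [ 237.9 -413.7  -94.7] rot [ 3.142 -0.     2.064] f [ 0.4 -0.2  0.3] q6 0.64 t 3.45
```

```bash
python3 -m inch '[[[-0.9,0.03,0],0.1,-1],[[-0.9,0.03,0.1],0,-1],[[-0.9,0.03,0.2],0,-1],[[-0.9,0.03,0.2],0,-1],[[-0.9,0.04,0.2],0,-1],[[-0.9,0.04,0.2],0,-1],[[-0.9,0.04,0.2],0,-1],[[-0.9,0.04,0.2],0,-1],[[-0.75,0.02,0.2],0,-1],[[0,0,0.08],0,-1]]'; python3 go.py 442 177 12 2.055
python3 - <<'E'
from f import *
s=eyes.read_camera("side");t=eyes.read_camera("top")
np.set_printoptions(precision=1,suppress=True)
for n in ["left_edge","right_edge","salt","lift_pad"]:
    r=[eyes.spot_point(n,p) for p in(s,t)]
    print(n,[[(x["centre"],round(x["score"],2)) for x in q[:1]] for q in r],tri([(s,r[0][0]["centre"]),(t,r[1][0]["centre"])]) if r[0] and r[1] else "")
E
```

```text
t: 4.7
eef_pos: [443.6, 175.0, 119.3]
tcp_rot: [-3.141, 0.0, 2.052]
ft_force: [0.6, 0.1, -0.9]
opening: 0.999
grip_force: 0.0
[ 0.042 -0.009  1.789]
[ 0.042 -0.009  1.789]
turn -0.03 d [  -1.6    2.  -107.3] rot [-3.141  0.     2.052] f [ 0.6  0.1 -0.9] q6 -0.24 t 4.7
left_edge [[([128.8, 282.3], 0.65)], [([157.7, 237.4], 0.74)]] [651.3  64.  259.8]
right_edge [[([164.1, 259.6], 0.81)], [([160.1, 244.2], 0.89)]] [645.6  80.4 149.9]
salt [[([144.2, 293.0], 0.68)], [([114.9, 246.5], 0.77)]] [808.6 137.9 120.2]
lift_pad [[([200.1, 282.1], 0.69)], []]
```

```bash
python3 -m inch '[[[0.04,0,0.4],0,-1],[[0,0,0.4],0,-1],[[0,0,0.4],0,-1],[[0,0,0.4],0,-1],[[0,0,0.19],0,-1],[[0,0,0],0,1],[[0,0,0],0,1],[[0,0,0],0,1],[[0,0,0],0,1],[[0,0,0],0,1]]'; python3 -m inch '[[[0,0,-0.2],0,1],[[0,0,-0.6],0,1],[[0,0,-0.6],0,1],[[0,0,-0.6],0,1],[[0,0,-0.6],0,1],[[0,0,-0.8],0,1],[[0,0,-0.8],0,1],[[0,0,-0.6],0,1],[[0,0,0],0,1],[[0,0,0],0,1]]'; python3 go.py 664 125 240 1.557
python3 - <<'E'
from f import *
s=eyes.read_camera("side");t=eyes.read_camera("top");save(s,"s1.png");save(t,"t1.png")
z=env.state()["eef_pos"][2]-12
S=[SE[0]+[0,0,z]]
V=views(["straightedge"],[],(s,t))
print(z,fit(S,V,(442,177,.48)),[fit(S,[v],(442,177,.48)) for v in V])
E
```

```text
t: 6.45
eef_pos: [441.5, 179.3, 12.7]
tcp_rot: [3.141, 0.0, 2.055]
ft_force: [0.3, 0.6, -0.2]
opening: 0.53
grip_force: 0.0
t: 7.7
eef_pos: [440.7, 179.1, 300.1]
tcp_rot: [-3.141, -0.0, 2.055]
ft_force: [0.2, -0.1, -0.6]
opening: 0.002
grip_force: 0.0
[-2.53   2.874  1.001]
[-0.85   3.733  1.001]
turn 5.7 d [223.3 -54.1 -60.1] rot [-3.141 -0.     2.055] f [ 0.2 -0.1 -0.6] q6 -0.24 t 7.7
287.49312224361296 ([np.float64(442.0), np.float64(177.0), np.float64(0.42)], np.float64(2.0)) [([np.float64(442.0), np.float64(177.0), np.float64(0.42)], np.float64(1.0)), ([np.float64(442.0), np.float64(177.0), np.float64(0.42)], np.float64(1.0))]
```

The fingers had not finished closing before the lift. I'll check where the straightedge is now.

```bash
python3 - <<'E'
from f import *
s=eyes.read_camera("side");t=eyes.read_camera("top");save(s,"s1.png");save(t,"t1.png")
V=views(["straightedge"],["jack_lift"],(s,t))
print(len(V),fit(SE,V,(442,177,.48)),[fit(SE,[v],(442,177,.48)) for v in V])
a=cv2.imread("pics/s1.png")[80:384,90:400];b=cv2.imread("pics/t1.png")[80:384,90:400]
cv2.imwrite("pics/c.png",cv2.resize(np.hstack([a,b]),(800,392)))
E
python3 go.py 442 177 12 2.055
```

```text
2 ([np.float64(441.9), np.float64(176.7), np.float64(0.4759)], np.float64(0.406)) [([np.float64(441.5), np.float64(176.2), np.float64(0.4726)], np.float64(0.149)), ([np.float64(443.1), np.float64(173.6), np.float64(0.4847)], np.float64(0.253))]
[-0.038 -0.008  4.804]
[-0.038 -0.008  4.804]
turn -0.0 d [   0.7   -2.2 -288.2] rot [-3.141 -0.     2.055] f [0.2 0.4 0.3] q6 -0.24 t 8.2
```

View pics/c.png

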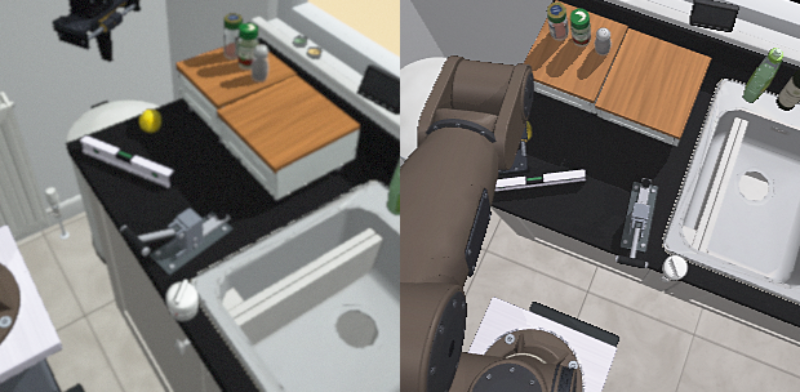

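The straightedge is unmoved (side crop about (127,160)). I'll open, go down again and give the fingers time to close.

```bash
python3 -m inch '[[[-0.04,0,0.1],0,-0.3],[[0,0,0.2],0,-0.3],[[0,0,0.5],0,-0.3],[[0,0,0.5],0,-0.3],[[0,0,0.5],0,-0.3],[[0,0,0.4],0,-0.3],[[0,0,0.4],0,-0.3],[[0,0,0.2],0,-0.3],[[0,0,0],0,-0.3],[[0,0,0],0,-0.3]]'; python3 -m inch '[[[0,0,0.4],0,-0.3],[[0,0,0.5],0,-0.3],[[0,0,0.5],0,-0.3],[[0,0,0.4],0,-0.3],[[0,0,0.2],0,-0.3],[[0,0,0],0,1],[[0,0,0],0,1],[[0,0,0],0,1],[[0,0,0],0,1],[[0,0,0],0,1]]';python3 go.py 442 177 12 2.055
```

```text
t: 9.45
eef_pos: [442.8, 177.2, 133.0]
tcp_rot: [3.141, 0.0, 2.055]
ft_force: [0.6, -0.6, 0.0]
opening: 0.649
grip_force: 0.0
t: 10.7
eef_pos: [442.5, 177.2, 12.7]
tcp_rot: [3.141, 0.0, 2.055]
ft_force: [-2.3, -0.1, 4.6]
opening: 0.208
grip_force: 30.0
[ 0.002 -0.008  0.012]
[ 0.002 -0.008  0.012]
turn 0.0 d [-0.5 -0.2 -0.7] rot [3.141 0.    2.055] f [-2.3 -0.1  4.6] q6 -0.24 t 10.7
```

```bash
python3 -m inch '[[[0,0,0],0,1],[[0,0,0],0,1],[[0,0,0],0,1],[[0,0,0],0,1],[[0,0,-0.1],0,1],[[0,0,-0.2],0,1],[[0,0,-0.3],0,1],[[0,0,-0.6],0,1],[[0,0,-0.8],0,1],[[0,0,-0.9],0,1]]'
```

```text
t: 11.95
eef_pos: [441.9, 177.0, 188.4]
tcp_rot: [-3.141, -0.0, 2.055]
ft_force: [0.6, 0.4, -2.2]
opening: 0.211
grip_force: 30.0
```

```bash
python3 -m inch '[[[0,0,-0.9],0.5,1],[[0,0,-0.7],1,1],[[0,0,-0.2],1,1],[[0,0,0],1,1],[[0,0,0],1,1],[[0,0,0],1,1],[[0,0,0],0.2,1],[[-0.1,0.4,0],0,1],[[-0.1,0.5,0],0,1],[[-0.15,0.5,0],0,1]]';  python3 -m inch '[[[-0.1,0.5,0],0,1],[[-0.1,0.5,0],0,1],[[-0.1,0.4,0],0,1],[[-0.1,0.3,0],0,1],[[-0.1,0.3,0],0,1],[[0,0.2,0],0,1],[[0,0.1,0],0,1],[[0,0,0],0,1],[[0,0,0],0,1],[[0,0,0],0,1]]'; python3 go.py 664 125 170 1.557
python3 - <<'E'
from f import *
s=eyes.read_camera("side");t=eyes.read_camera("top");save(s,"s2.png");save(t,"t2.png")
e=env.state()["eef_pos"]
S=[SE[0]+[0,0,e[2]-12]]
V=views(["straightedge"],[],(s,t))
print([int(v[1].sum()) for v in V],[fit(S,[v],(e[0],e[1],-.014)) for v in V])
V=views(["right_box"],["straightedge"],(s,t))
print(fit(RB,V,(649,-17,-.014)))
a=cv2.imread("pics/s2.png")[80:304,150:400];b=cv2.imread("pics/t2.png")[80:304,150:400]
cv2.imwrite("pics/d.png",cv2.resize(np.hstack([a,b]),(800,358)))
E
```

```text
t: 13.2
eef_pos: [526.8, 154.9, 294.8]
tcp_rot: [3.141, -0.0, 1.559]
ft_force: [0.2, 0.2, -2.5]
opening: 0.207
grip_force: 30.0
t: 14.45
eef_pos: [663.5, 123.3, 294.7]
tcp_rot: [3.141, -0.0, 1.558]
ft_force: [-0.3, 0.4, -1.6]
opening: 0.208
grip_force: 30.0
[0.028 0.009 2.078]
[0.028 0.009 2.078]
turn 0.01 d [   0.5    1.7 -124.7] rot [ 3.141 -0.     1.558] f [-0.3  0.4 -1.6] q6 0.1 t 14.45
[732, 568] [([np.float64(663.4), np.float64(123.3), np.float64(-0.0488)], np.float64(0.384)), ([np.float64(665.3), np.float64(115.4), np.float64(-0.0299)], np.float64(0.577))]
([np.float64(649.7), np.float64(-16.7), np.float64(-0.0106)], np.float64(0.121))
```

View pics/d.png

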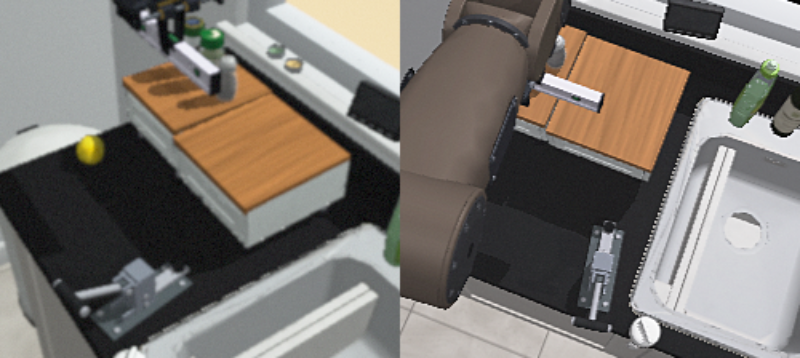

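The straightedge hangs over the seam of the units (side crop about (190,65)), clear of the jars. Lowering it now.

```bash
python3 -m inch '[[[0.03,0,0.3],0,1],[[0,0,0.4],0,1],[[0,0,0.4],0,1],[[0,0,0.4],0,1],[[0,0,0.3],0,1],[[0,0,0.2],0,1],[[0,0,0.1],0,1],[[0,0,0.06],0,1],[[0,0,0],0,1],[[0,0,0],0,1]]'
```

```text
t: 16.1
eef_pos: [664.0, 125.0, 165.3]
tcp_rot: [3.141, -0.0, 1.557]
ft_force: [0.6, 0.6, -1.5]
opening: 0.21
grip_force: 30.0
```

```bash
python3 -m inch '[[[0,0,0.02],0,1],[[0,0,0],0,1],[[0,0,0.02],0,1],[[0,0,0.0],0,1],[[0,0,0],0,0.3],[[0,0,0],0,0.3],[[0,0,0],0,0.2],[[0,0,0],0,0.2],[[0,0,0],0,0.2],[[0,0,0],0,0.2]]'; python3 go.py 664 125 300 1.557
```

```text
t: 17.35
eef_pos: [663.8, 125.0, 162.4]
tcp_rot: [3.142, -0.0, 1.557]
ft_force: [-0.5, -0.8, 0.0]
opening: 0.4
grip_force: 0.0
[ 0.     0.003 -2.293]
[ 0.     0.003 -2.293]
turn 0.0 d [  0.2   0.  137.6] rot [ 3.142 -0.     1.557] f [-0.5 -0.8  0. ] q6 0.1 t 17.35
```

```bash
python3 -m inch '[[[0,0,-0.2],0,0.2],[[0,0,-0.4],0,0],[[0,0,-0.5],0,-0.2],[[0,0,-0.5],0,-0.2],[[0,0,-0.5],0,-0.2],[[0,-0.6,0],0,-0.3],[[0,-0.8,0],0,-0.4],[[0,-0.8,0],0,-0.4],[[0,-0.4,0],1,-0.4],[[0,0,0],1,-0.4]]'; python3 -m inch '[[[0,0,0],1,-0.4],[[0,0,0],1,-0.4],[[0,0,0],1,-0.4],[[0,0,0],1,-0.4],[[0,0,0],1,-0.4],[[0,0,0],1,-0.4],[[0,0,0],1,-0.4],[[0,0,0],1,-0.4],[[0,0,0],1,-0.4],[[0,0,0],1,-0.4]]'; python3 go.py 451.5 -100 150 .165
python3 - <<'E'
from f import *
s=eyes.read_camera("side");t=eyes.read_camera("top");save(s,"s3.png");save(t,"t3.png")
S=[SE[0]+[0,0,150]]
V=views(["straightedge"],[],(s,t))
print([int(v[1].sum()) for v in V],fit(S,V,(664,125,-.014)),[fit(S,[v],(664,125,-.014)) for v in V])
V=views(["jack"],[],(s,t))
print(fit(JK,V,(487,-94,.165)),[fit(JK,[v],(487,-94,.165)) for v in V])
a=cv2.imread("pics/s3.png")[80:304,150:400];b=cv2.imread("pics/t3.png")[80:304,150:400]
cv2.imwrite("pics/e.png",cv2.resize(np.hstack([a,b]),(800,358)))
E
```

```text
t: 18.6
eef_pos: [506.4, 127.2, 290.1]
tcp_rot: [3.14, -0.001, 1.381]
ft_force: [0.4, -1.0, 0.2]
opening: 0.703
grip_force: 0.0
t: 19.85
eef_pos: [507.8, 127.1, 289.4]
tcp_rot: [3.141, -0.001, 0.507]
ft_force: [0.1, -1.1, 0.0]
opening: 0.698
grip_force: 0.0
[-2.659  2.852  2.323]
[-1.548  3.579  2.323]
turn 3.92 d [ -56.3 -227.1 -139.4] rot [ 3.141e+00 -1.000e-03  5.070e-01] f [ 0.1 -1.1  0. ] q6 1.18 t 19.85
[973, 387] ([np.float64(664.9), np.float64(126.5), np.float64(-0.0077)], np.float64(0.73)) [([np.float64(664.8), np.float64(126.8), np.float64(-0.0123)], np.float64(0.089)), ([np.float64(669.5), np.float64(123.5), np.float64(-0.0685)], np.float64(0.638))]
([np.float64(487.6), np.float64(-94.4), np.float64(0.1662)], np.float64(0.228)) [([np.float64(487.2), np.float64(-91.8), np.float64(0.1829)], np.float64(0.124)), ([np.float64(487.3), np.float64(-95.3), np.float64(0.1627)], np.float64(0.095))]
```

View pics/e.png

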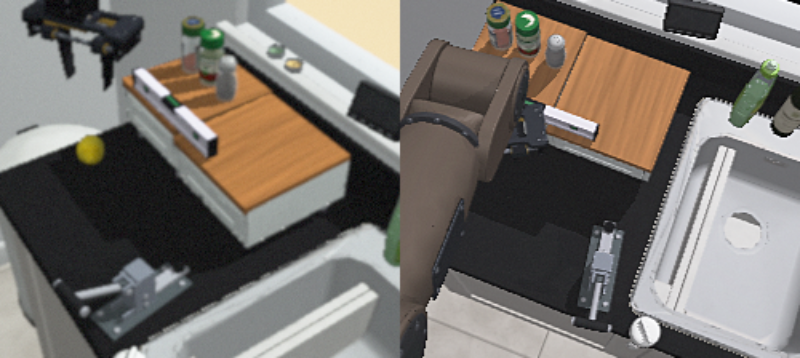

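The straightedge lies along the front edge and spans the seam (side crop (175,110)). Next is the jack.

```bash
python3 -m inch '[[[0,0,0],1,-0.4],[[0,0,0],1,-0.4],[[0,0,0],1,-0.4],[[0,0,0],0.92,-0.4],[[-0.2,0.5,0],0,-0.4],[[-0.3,0.7,0],0,-0.4],[[-0.3,0.7,0.1],0,-0.4],[[-0.3,0.7,0.2],0,-0.4],[[-0.3,0.7,0.3],0,-0.4],[[-0.15,0.28,0.4],0,-0.4]]'; python3 -m inch '[[[0,0,0.5],0,-0.4],[[0,0,0.5],0,-0.4],[[0,0,0.2],0,-0.4],[[0,0,0],0,-0.4],[[0,0,0],0,-0.4],[[0,0,0],0,-0.4],[[0,0,0],0,-0.4],[[0,0,0],0,-0.4],[[0,0,0],0,-0.4],[[0,0,0],0,-0.4]]'; python3 go.py 452 -100.5 45 .166
```

```text
t: 21.4
eef_pos: [451.8, -102.2, 228.3]
tcp_rot: [3.141, -0.001, 0.167]
ft_force: [0.8, 0.1, -0.6]
opening: 0.703
grip_force: 0.0
t: 22.65
eef_pos: [452.0, -100.3, 156.4]
tcp_rot: [-3.142, -0.0, 0.168]
ft_force: [0.3, -0.6, -0.1]
opening: 0.696
grip_force: 0.0
[-1.000e-03  4.000e-03  1.857e+00]
[-1.000e-03  4.000e-03  1.857e+00]
turn 0.02 d [  -0.    -0.2 -111.4] rot [-3.142 -0.     0.168] f [ 0.3 -0.6 -0.1] q6 1.04 t 22.65
```

```bash
python3 -m inch '[[[0,0,0.4],0,-0.4],[[0,0,0.5],0,-0.4],[[0,0,0.5],0,-0.4],[[0,0,0.3],0,-0.4],[[0,0,0.15],0,-0.2],[[0,0,0],0,0.4],[[0,0,0],0,1],[[0,0,0],0,1],[[0,0,0],0,1],[[0,0,0],0,1]]'
```

```text
t: 23.9
eef_pos: [452.6, -100.5, 46.1]
tcp_rot: [3.141, -0.001, 0.168]
ft_force: [0.6, -3.0, 7.3]
opening: 0.397
grip_force: 30.0
```

```bash
python3 -m inch '[[[0,0,-0.05],0,1],[[0,0,-0.15],0,1],[[0,0,-0.2],0,1],[[0,0,-0.1],0.5,1],[[0,0,0],0.8,1],[[0,0,0],0.76,1],[[0.1,-0.2,0],0,1],[[0.2,-0.3,0],0,1],[[0.2,-0.3,0],0,1],[[0.2,-0.3,0],0,1]]'; python3 -m inch '[[[0.2,-0.3,0],0,1],[[0.15,-0.3,0],0,1],[[0.1,-0.2,0],0,1],[[0,0,0.1],0,1],[[0,0,0.1],0,1],[[0,0,0.1],0,1],[[0,0,0],0,1],[[0,0,0],0,1],[[0,0,0],0,1],[[0,0,0],0,1]]'
python3 go.py 584 13.7 45 -.012
python3 - <<'E'
from f import *
s=eyes.read_camera("side");t=eyes.read_camera("top");save(s,"s4.png");save(t,"t4.png")
e=env.state()["eef_pos"];J=[q+[0,0,e[2]-46] for q in JK]
V=views(["jack"],[],(s,t))
print([int(v[1].sum()) for v in V],fit(J,V,(e[0]+35,e[1],-.012)),[fit(J,[v],(e[0]+35,e[1],-.012)) for v in V])
V=views(["right_box"],["straightedge"],(s,t))
print(fit(RB,V,(649,-17,-.014)))
for n in ["lift_pad","saddle"]:
  print(n,[[(np.round(x["centre"],1),round(x["score"],2)) for x in eyes.spot_point(n,p)[:2]] for p in(s,t)])
print("pad exp",proj(s,(671.4,12.6,35)),proj(t,(671.4,12.6,35)), "tri exp", proj(s,(649.4,13,40)),proj(t,(649.4,13,40)))
a=cv2.imread("pics/s4.png")[130:290,180:360];cv2.imwrite("pics/f.png",cv2.resize(a,(675,600),interpolation=2))
E
```

```text
t: 25.15
eef_pos: [495.3, -33.5, 75.8]
tcp_rot: [-3.141, -0.0, -0.01]
ft_force: [-0.1, -0.7, -9.5]
opening: 0.4
grip_force: 30.0
t: 26.4
eef_pos: [522.5, 12.9, 57.6]
tcp_rot: [-3.142, -0.0, -0.012]
ft_force: [-0.4, -0.9, -9.9]
opening: 0.401
grip_force: 30.0
[ 1.025 -0.025  0.21 ]
[ 1.025 -0.026  0.21 ]
turn 0.0 d [ 61.5   0.8 -12.6] rot [-3.142 -0.    -0.012] f [-0.4 -0.9 -9.9] q6 1.48 t 26.4
[1438, 360] ([np.float64(555.2), np.float64(13.2), np.float64(-0.0098)], np.float64(0.995)) [([np.float64(554.8), np.float64(16.0), np.float64(0.001)], np.float64(0.253)), ([np.float64(558.1), np.float64(10.3), np.float64(0.0898)], np.float64(0.727))]
([np.float64(650.6), np.float64(-16.3), np.float64(-0.0216)], np.float64(0.23))
lift_pad [[(array([201.9, 283.1]), 0.63)], [(array([174.2, 266.9]), 0.91), (array([106.1, 214.7]), 0.2)]]
saddle [[(array([129., 278.]), 0.52), (array([209.9, 265.2]), 0.5)], []]
pad exp [202.95482445 280.39826364] [174.22776381 265.94632241] tri exp [204.50403715 274.22886982] [179.42189494 263.54515608]
```

View pics/f.png

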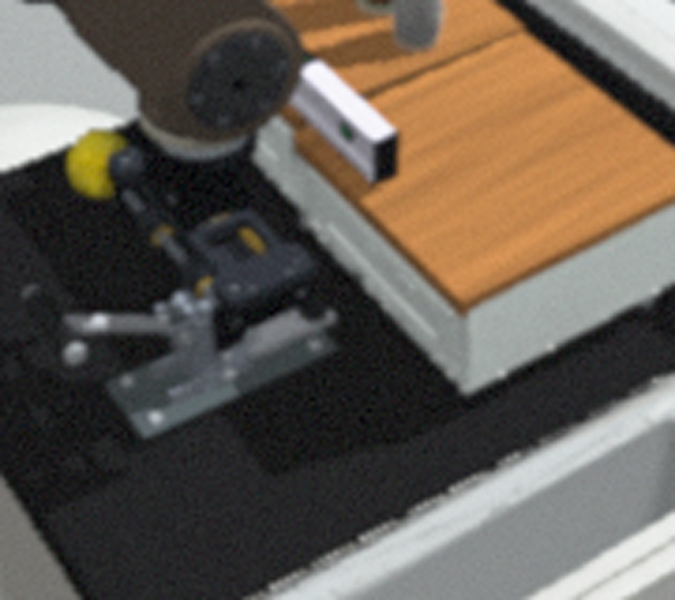

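The jack hangs level, saddle at about (325,318) in the crop, with the lift pad to its right behind the rail. I'll lower it slightly, move in, then set it down.

```bash
python3 -m inch '[[[0,0,0.06],0,1],[[0,0,0.06],0,1],[[0.1,0.01,0],0,1],[[0.2,0,0],0,1],[[0.2,0,0],0,1],[[0.2,0,0],0,1],[[0.2,0,0],0,1],[[0.12,0,0],0,1],[[0,0,0],0,1],[[0,0,0],0,1]]'; python3 go.py 584 12 46 -.012
```

```text
t: 28.25
eef_pos: [583.1, 11.6, 50.1]
tcp_rot: [-3.141, 0.001, -0.012]
ft_force: [-0.8, 0.3, -9.3]
opening: 0.396
grip_force: 30.0
[ 0.015 -0.006  0.068]
[ 0.015 -0.006  0.068]
turn 0.0 d [ 0.9  0.4 -4.1] rot [-3.141e+00  1.000e-03 -1.200e-02] f [-0.8  0.3 -9.3] q6 1.49 t 28.25
```

```bash
python3 -m inch '[[[0.02,0,0.03],0,1],[[0,0,0.03],0,1],[[0,0,0.01],0,1],[[0,0,0],0,1],[[0,0,0],0,0],[[0,0,0],0,-0.4],[[0,0,0],0,-0.4],[[0,0,0],0,-0.4],[[0,0,0],0,-0.4],[[0,0,-0.1],0,-0.4]]'; python3 -m inch '[[[0,0,-0.5],0,-0.4],[[0,0,-0.7],0,-0.4],[[0,0,-0.8],0,-0.4],[[-0.5,0,-0.5],0,0],[[-0.6,0,0],0,0.4],[[-0.6,0,0],0,1],[[-0.4,0,0],0,1],[[0,0,0],0,1],[[0,0,0],0,1],[[0,0,0],0,1]]'
python3 - <<'E'
from f import *
s=eyes.read_camera("side");t=eyes.read_camera("top");save(s,"s5.png");save(t,"t5.png")
V=views(["jack"],["right_box"],(s,t));print([int(v[1].sum()) for v in V],fit(JK,V,(619,12,-.012)),[fit(JK,[v],(619,12,-.012)) for v in V])
print([np.round(tri([(s,eyes.spot_point(n,s)[0]["centre"]),(t,eyes.spot_point(n,t)[0]["centre"])]),1) if eyes.spot_point(n,s) and eyes.spot_point(n,t) else n for n in("pump_handle","lift_pad","saddle","jack")])
a=cv2.imread("pics/s5.png")[150:270,200:320];b=cv2.imread("pics/t5.png")[130:250,200:320]
cv2.imwrite("pics/g.png",cv2.resize(np.hstack([a,b]),(800,400),interpolation=2))
E
python3 go.py 461 12 140 -.012
```

```text
t: 29.5
eef_pos: [584.6, 11.6, 51.9]
tcp_rot: [-3.141, 0.001, -0.012]
ft_force: [-0.6, -0.4, -0.5]
opening: 0.703
grip_force: 0.0
t: 30.75
eef_pos: [459.6, 13.0, 202.0]
tcp_rot: [-3.142, -0.0, -0.012]
ft_force: [-0.4, 0.1, 0.3]
opening: 0.03
grip_force: 0.0
[1395, 4697] ([np.float64(622.2), np.float64(16.1), np.float64(0.011)], np.float64(1.173)) [([np.float64(622.2), np.float64(16.1), np.float64(0.011)], np.float64(0.173)), ([np.float64(619.0), np.float64(12.0), np.float64(-0.072)], np.float64(1.0))]
['pump_handle', array([669.5,  -0.8,  48.6]), 'saddle', 'jack']
[0.037 0.017 1.034]
[0.037 0.017 1.034]
turn 0.0 d [  2.2  -1.1 -62. ] rot [-3.141 -0.    -0.012] f [-0.1  0.5  0.5] q6 1.47 t 31.55
```

View pics/g.png

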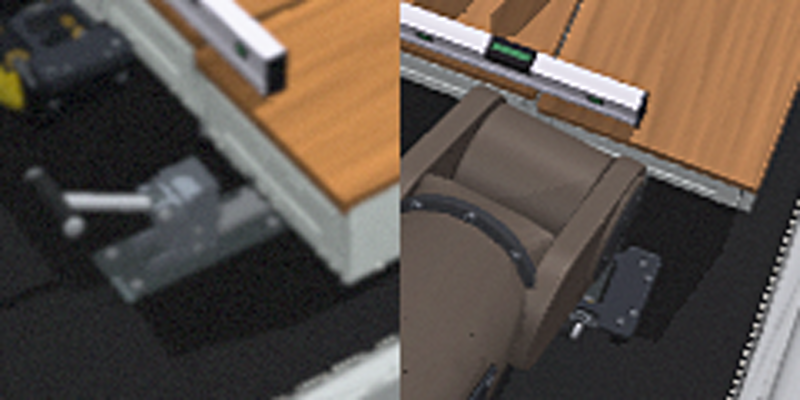

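The jack stands with its toe under the rail, handle grip at about (55,205) in the left crop, and the straightedge is in place. Now approach the handle and pump.

```bash
python3 -m inch '[[[0.02,0,0.3],0,1],[[0,0,0.4],0,1],[[0,0,0.3],0,1],[[0,0,0.2],0,1],[[-0.03,0,0.1],0,1],[[-0.03,0,0.1],0,1],[[-0.03,0,0.1],0,1],[[-0.02,0,0.1],0,1],[[0,0,0],0,1],[[0,0,0],0,1]]'; python3 go.py 448.6 12 71.8 -.012
```

```text
t: 32.8
eef_pos: [453.5, 13.1, 106.1]
tcp_rot: [-3.142, -0.0, -0.012]
ft_force: [-1.0, 0.4, 2.0]
opening: 0.004
grip_force: 1.1
[-0.081  0.02   0.572]
[-0.081  0.02   0.572]
turn 0.0 d [ -4.9  -1.1 -34.3] rot [-3.142 -0.    -0.012] f [-1.   0.4  2. ] q6 1.47 t 32.8
```

```bash
python3 -m inch '[[[-0.02,0,0.1],0,1],[[-0.02,0,0.1],0,1],[[-0.02,0,0.1],0,1],[[-0.01,0,0.1],0,1],[[-0.01,0,0.1],0,1],[[0,0,0.07],0,1],[[0,0,0],0,1],[[0,0,0],0,1],[[0,0,0],0,1],[[0,0,0],0,1]]'
```

```text
t: 34.05
eef_pos: [448.5, 13.2, 71.8]
tcp_rot: [-3.142, 0.0, -0.012]
ft_force: [-3.1, -0.7, 4.2]
opening: 0.003
grip_force: 2.1
```

```bash
python3 -m inch '[[[0.02,0,-0.1],0,1],[[0.03,0,-0.2],0,1],[[0.05,0,-0.3],0,1],[[0.05,0,-0.3],0,1],[[0.05,0,-0.1],0,1],[[0,0,0],0,1],[[0,0,0],0,1],[[0,0,0.1],0,1],[[-0.05,0,0.1],0,1],[[-0.04,0,0.1],0,1]]'; python3 -m inch '[[[-0.03,0,0.1],0,1],[[-0.02,0,0.1],0,1],[[-0.02,0,0.1],0,1],[[0,0,0],0,1],[[0,0,0],0,1],[[0,0,0],0,1],[[0,0,0],0,1],[[0,0,0],0,1],[[0,0,0],0,1],[[0,0,0],0,1]]'
cat > m.py <<'E'
from f import *
import sys
s=eyes.read_camera("side");save(s,sys.argv[1])
z=env.state()["eef_pos"][2];print("z",z,"lift this stroke",round((.5-np.arcsin((z-77)/105)-.08)*27,2),env.state()["ft_force"])
for n in("left_edge","right_edge"):
    r=eyes.spot_point(n,s);print(n,[(np.round(x["centre"],1),round(x["score"],2)) for x in r[:2]])
for zz in(138,140,144,148,150): print(zz,proj(s,(651,83,zz)).round(1),end=" ")
print("left",proj(s,(651.5,106,150)))
E
python3 m.py s6.png
```

```text
t: 35.3
eef_pos: [454.5, 13.1, 113.1]
tcp_rot: [-3.141, 0.001, -0.012]
ft_force: [-2.4, 0.2, 3.4]
opening: 0.004
grip_force: 1.6
t: 36.55
eef_pos: [450.1, 13.2, 95.6]
tcp_rot: [-3.141, 0.002, -0.012]
ft_force: [-4.9, 0.1, 7.1]
opening: 0.004
grip_force: 3.6
z 95.60535742429272 lift this stroke 6.53 [-5.61763446 -0.14861749  7.881406  ]
left_edge [(array([156.4, 257.8]), 0.67)]
right_edge [(array([166.2, 261.6]), 0.74), (array([140.1, 290.8]), 0.45)]
138 [165.9 261.5] 140 [165.3 261.5] 144 [164.3 261.5] 148 [163.2 261.4] 150 [162.6 261.4] left [158.47634934 257.26715239]
```

```bash
cat > edge.py <<'E'
from f import *
import sys
p=eyes.read_camera("side")if len(sys.argv)<3 else None
np.set_printoptions(precision=2,suppress=True)
def meas(im,y0,y1,z,p,n=40):
    # signed offset (px along the projected vertical) of wood->white crossing w.r.t. model edge, per y
    b=im.astype(float);w=cv2.GaussianBlur(b[:,:,2]-b[:,:,0],(0,0),.6).astype(np.float32);out=[]
    for y in np.linspace(y0,y1,n):
        x=649.5-.012*(-(y+17))*-1*-1 if False else 649.5+.012*(y+17)
        u=np.linspace(-14,14,113)   # mm in z about model
        q=np.array([proj(p,(x,y,z+k)) for k in u],np.float32)
        v=cv2.remap(w,q[:,1].reshape(1,-1),q[:,0].reshape(1,-1),cv2.INTER_CUBIC)[0]
        lo,hi=np.median(v[:20]),v.max();
        hi=np.percentile(v[60:],80)
        if hi-lo<25: continue
        # crossing nearest to largest gradient
        g=np.gradient(v);k=np.argmax(g[8:-8])+8;t=(lo+hi)/2
        idx=np.where((v[:-1]<t)&(v[1:]>=t))[0]
        if len(idx)==0: continue
        i=idx[np.argmin(abs(idx-k))];out.append((y,z+u[i]+(t-v[i])/(v[i+1]-v[i])*.25))
    return np.array(out)
def rob(o):
    m=np.median(o[:,1]);o=o[abs(o[:,1]-m)<3];c=np.polyfit(o[:,0],o[:,1],1)
    return len(o),c,np.std(o[:,1]-np.polyval(c,o[:,0]))
s=p or eyes.read_camera("side")
if p: save(p,sys.argv[1])
for f in ["s0.png","s3.png","s6.png"]+([sys.argv[1]] if p else []):
    im=cv2.imread("pics/"+f)
    for nm,a,b,z in(("L",108,290,150),("R",-115,85,145)):
        o=meas(im,a,b,z,s)
        if len(o)<5: print(f,nm,"few",len(o));continue
        n,c,sd=rob(o);print(f,nm,n,"z@95",np.polyval(c,95).round(2),"slope*100",(c[0]*100).round(2),"med",np.median(o[:,1]).round(2),"sd",sd.round(2))
e=env.state()["eef_pos"];print("tcp",np.round(e,1),"lift",round((.5-np.arcsin((e[2]-77)/105)-.08)*27,2))
E
python3 edge.py s7.png
```

```text
s0.png L 39 z@95 144.99 slope*100 0.21 med 145.3 sd 0.6
s0.png R few 0
s3.png L 6 z@95 177.23 slope*100 -17.55 med 146.33 sd 0.32
s3.png R few 0
s6.png L 7 z@95 172.26 slope*100 -14.55 med 146.53 sd 0.45
s6.png R few 0
s7.png L 7 z@95 169.39 slope*100 -13.06 med 146.18 sd 0.48
s7.png R few 0
tcp [450.1  13.2  95.6] lift 6.53
```

```bash
sed -i 's/("R",-115,85,145)/("R0",-115,85,138),("R",-115,-12,138),("Rh",-115,-12,142)/; s/p=eyes.read_camera("side")if len(sys.argv)<3 else None/p=eyes.read_camera("side")/' edge.py; python3 edge.py s8.png
```

```text
s0.png L 39 z@95 144.99 slope*100 0.21 med 145.3 sd 0.6
s0.png R0 20 z@95 131.0 slope*100 0.54 med 130.26 sd 1.06
s0.png R 11 z@95 132.09 slope*100 1.26 med 129.87 sd 0.82
s0.png Rh few 0
s3.png L 6 z@95 177.23 slope*100 -17.55 med 146.33 sd 0.32
s3.png R0 10 z@95 130.77 slope*100 0.47 med 129.95 sd 0.49
s3.png R 18 z@95 130.62 slope*100 0.47 med 129.92 sd 0.55
s3.png Rh few 0
s6.png L 7 z@95 172.26 slope*100 -14.55 med 146.53 sd 0.45
s6.png R0 22 z@95 131.02 slope*100 0.31 med 130.47 sd 0.48
s6.png R 40 z@95 131.11 slope*100 0.36 med 130.52 sd 0.46
s6.png Rh 8 z@95 136.22 slope*100 1.45 med 133.97 sd 0.59
s8.png L 7 z@95 171.82 slope*100 -14.29 med 146.49 sd 0.45
s8.png R0 22 z@95 131.06 slope*100 0.36 med 130.44 sd 0.54
s8.png R 40 z@95 130.9 slope*100 0.26 med 130.41 sd 0.51
s8.png Rh 7 z@95 134.83 slope*100 0.66 med 133.9 sd 0.35
tcp [450.1  13.2  95.6] lift 6.53
```

```bash
sed -i 's/\["s0.png","s3.png","s6.png"\]/[]/; s/("R0",-115,85,138),("R",-115,-12,138),("Rh",-115,-12,142)/("R",-115,-12,138),("Rh",-115,-12,143),("Rhh",-115,-12,146)/;s/("L",108,290,150),//' edge.py
python3 -m inch '[[[-0.02,0,0.05],0,1],[[-0.01,0,0.05],0,1],[[-0.01,0,0.05],0,1],[[0,0,0.05],0,1],[[0,0,0],0,1],[[0,0,0],0,1],[[0,0,0],0,1],[[0,0,0],0,1],[[0,0,0],0,1],[[0,0,0],0,1]]'; python3 edge.py s9.png; python3 m.py s10.png
```

```text
t: 38.05
eef_pos: [447.8, 13.3, 83.6]
tcp_rot: [-3.141, 0.001, -0.012]
ft_force: [-3.9, -1.0, 7.5]
opening: 0.004
grip_force: 3.5
s9.png R 40 z@95 134.28 slope*100 0.18 med 133.99 sd 0.4
s9.png Rh 40 z@95 136.88 slope*100 0.56 med 135.99 sd 0.35
s9.png Rhh 39 z@95 138.57 slope*100 0.63 med 137.55 sd 0.41
tcp [447.8  13.2  83.6] lift 9.64
z 83.63702624930305 lift this stroke 9.63 [-4.85245166 -1.03062835  6.47894351]
left_edge [(array([157.1, 256.6]), 0.75), (array([155.8, 254.4]), 0.41)]
right_edge [(array([163.3, 261.4]), 0.76)]
138 [165.9 261.5] 140 [165.3 261.5] 144 [164.3 261.5] 148 [163.2 261.4] 150 [162.6 261.4] left [158.47634934 257.26715239]
```

```bash
python3 - <<'E'
t=open("edge.py").read();i=t.index("s=p or")
open("edge.py","w").write(t[:i]+'''s=p;save(p,sys.argv[1])
def it(im,a,b,z):
    for _ in range(8):
        n,c,sd=rob(meas(im,a,b,z,s));m=np.polyval(c,(a+b)/2);z+=.7*(m+5-z)
    return n,m.round(2),(c[0]*100).round(2),sd.round(2)
for f in sys.argv[1:]:
    im=cv2.imread("pics/"+f)
    if f=="s0.png": print("L",it(im,108,290,150),it(im,108,180,150))
    print(f,it(im,-115,-12,137))
e=env.state();z=e["eef_pos"][2];print("tcp",np.round(e["eef_pos"],1),e["t"],"lift",round((.5-np.arcsin((z-77)/105)-.08)*27,2))
''')
E
python3 edge.py s11.png s0.png s3.png s8.png s9.png
```

```text
s11.png (40, np.float64(134.68), np.float64(0.61), np.float64(0.42))
L (39, np.float64(145.37), np.float64(0.18), np.float64(0.65)) (40, np.float64(145.16), np.float64(0.75), np.float64(0.36))
s0.png (40, np.float64(124.76), np.float64(0.18), np.float64(0.54))
s3.png (40, np.float64(124.85), np.float64(0.23), np.float64(0.53))
s8.png (40, np.float64(128.06), np.float64(-0.29), np.float64(0.47))
s9.png (40, np.float64(134.59), np.float64(0.32), np.float64(0.38))
tcp [447.8  13.2  83.6] 38.3 lift 9.63
```

```bash
python3 -m inch '[[[0,0,0.05],0,1],[[0,0,0.05],0,1],[[0,0,0.05],0,1],[[0,0,0.04],0,1],[[0,0,0.01],0,1],[[0,0,0],0,1],[[0,0,0],0,1],[[0,0,0],0,1],[[0,0,0],0,1],[[0,0,0],0,1]]'; python3 edge.py s12.png
python3 -m inch '[[[0.02,0,-0.1],0,1],[[0.03,0,-0.2],0,1],[[0.05,0,-0.3],0,1],[[0.05,0,-0.3],0,1],[[0.05,0,-0.1],0,1],[[0,0,0],0,1],[[0,0,0],0,1],[[0,0,0],0,1],[[0,0,0],0,1],[[0,0,0],0,1]]'; python3 edge.py s13.png
```

```text
t: 39.55
eef_pos: [447.7, 13.3, 71.7]
tcp_rot: [-3.141, 0.002, -0.012]
ft_force: [-4.7, -0.6, 8.0]
opening: 0.006
grip_force: 4.0
s12.png (40, np.float64(139.92), np.float64(-0.48), np.float64(0.48))
tcp [447.7  13.2  71.6] 39.6 lift 12.72
t: 40.85
eef_pos: [460.5, 13.0, 131.7]
tcp_rot: [-3.141, 0.0, -0.012]
ft_force: [-0.7, -0.2, 0.0]
opening: 0.006
grip_force: 0.0
s13.png (40, np.float64(134.94), np.float64(0.33), np.float64(0.49))
tcp [460.5  13.  131.7] 40.9 lift -3.46
```

```bash
python3 -m inch '[[[-0.01,0,0.1],0,1],[[-0.04,0,0.1],0,1],[[-0.03,0,0.1],0,1],[[-0.03,0,0.08],0,1],[[-0.02,0,0.06],0,1],[[0,0,0.03],0,1],[[0,0,0],0,1],[[0,0,0],0,1],[[0,0,0],0,1],[[0,0,0],0,1]]'; python3 edge.py s14.png; python3 m.py s15.png
```

```text
t: 42.15
eef_pos: [451.5, 13.2, 103.3]
tcp_rot: [-3.141, 0.003, -0.012]
ft_force: [-6.2, -0.8, 8.1]
opening: 0.006
grip_force: 4.0
s14.png (40, np.float64(143.84), np.float64(0.23), np.float64(0.37))
tcp [451.5  13.2 103.3] 42.2 lift 4.49
z 103.35999125408141 lift this stroke 4.49 [-5.2731693  -1.46153155  7.78935795]
left_edge [(array([156.9, 257.5]), 0.58)]
right_edge [(array([165.3, 263.7]), 0.66)]
138 [165.9 261.5] 140 [165.3 261.5] 144 [164.3 261.5] 148 [163.2 261.4] 150 [162.6 261.4] left [158.47634934 257.26715239]
```

```bash
sed -i 's/if f=="s0.png"/if f in("s0.png","s1.png")/' edge.py; python3 edge.py s16.png s0.png s1.png s15.png
```

```text
s16.png (40, np.float64(143.91), np.float64(0.42), np.float64(0.37))
L (39, np.float64(145.37), np.float64(0.18), np.float64(0.65)) (40, np.float64(145.16), np.float64(0.75), np.float64(0.36))
s0.png (40, np.float64(124.76), np.float64(0.18), np.float64(0.54))
L (39, np.float64(145.27), np.float64(0.2), np.float64(0.7)) (40, np.float64(145.1), np.float64(0.82), np.float64(0.45))
s1.png (40, np.float64(124.91), np.float64(0.06), np.float64(0.44))
s15.png (40, np.float64(143.87), np.float64(0.21), np.float64(0.4))
tcp [451.5  13.2 103.3] 42.4 lift 4.49
```

```bash
python3 edge.py s17.png;  python3 edge.py s18.png
```

```text
s17.png (40, np.float64(144.03), np.float64(0.32), np.float64(0.47))
tcp [451.5  13.2 103.4] 42.45 lift 4.49
s18.png (40, np.float64(143.8), np.float64(0.27), np.float64(0.39))
tcp [451.5  13.2 103.3] 42.5 lift 4.49
```

```bash
python3 -m inch '[[[0,0,0.022],0,1],[[0,0,0],0,1],[[0,0,0],0,1],[[0,0,0],0,1],[[0,0,0],0,1],[[0,0,0],0,1],[[0,0,0],0,1],[[0,0,0],0,1],[[0,0,0],0,1],[[0,0,0],0,1]]'; python3 edge.py s19.png;python3 edge.py s20.png; python3 - <<'E'
from f import *
s=eyes.read_camera("side");save(s,"s21.png")
S=[SE[0]+[0,0,150]];V=views(["straightedge"],[],(s,));print(fit(S,V,(665,126,-.012)))
a=cv2.imread("pics/s21.png")[100:290,180:400];cv2.imwrite("pics/k.png",cv2.resize(a,(690,596),interpolation=2))
E
```

```text
t: 43.75
eef_pos: [451.5, 13.2, 102.0]
tcp_rot: [-3.141, 0.003, -0.011]
ft_force: [-5.5, 0.1, 7.5]
opening: 0.005
grip_force: 3.9
s19.png (40, np.float64(144.51), np.float64(0.46), np.float64(0.35))
tcp [451.5  13.2 102. ] 43.8 lift 4.84
s20.png (40, np.float64(144.44), np.float64(0.19), np.float64(0.41))
tcp [451.5  13.2 102. ] 43.85 lift 4.84
([np.float64(665.0), np.float64(127.2), np.float64(-0.0301)], np.float64(0.128))
```

View pics/k.png

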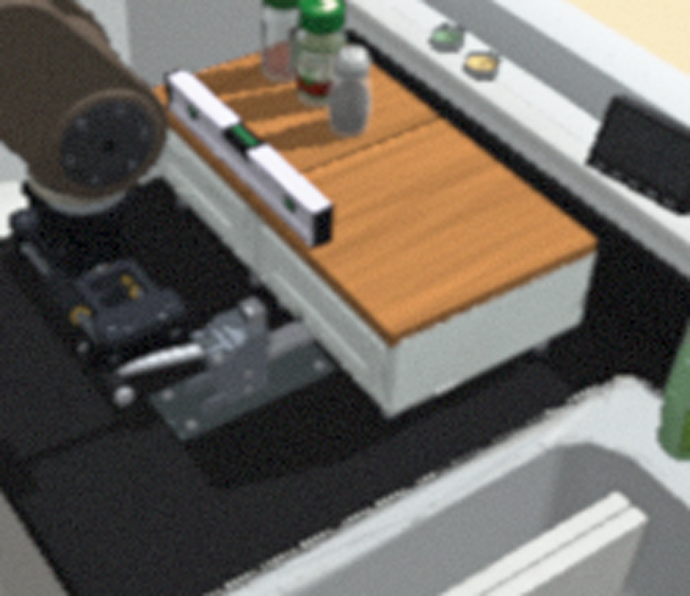

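The two front top edges form one straight line through the seam (about (265,215)). The straightedge lies across both units and the handle is held at about (125,380). Handing in.

```bash
python3 -c "
from cell import env
print(env.job_done())"
```

```text
the job is handed in; nothing more can be done
None
```

I handed the job in at about 44 s of the 70 s allowed: the straightedge lies on the left unit across the seam, the jack is under the lift pad, and the handle is held down with the right unit's front edge flush to within about 0.5 mm by my camera measurement; the hand-in returned no verdict.

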